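# Key from the drawer, cash box lock held open

## Task

Pull the drawer of the small desktop cabinet out to its stop, take the flat key (not the round one) out of its rack, and push it fully home into the lock on the lid of the grey cash box; the lock's pins are sticky, so rocking the key a little helps. Then turn the key a quarter turn clockwise, seen from above, against the lock's return spring, and finish while still gripping it and holding it turned. Leave the drawer open and do not shift or tip the other things on the desk.

Things in the scene. Friction and masses are not known exactly. Their poses are not given: they have to be found in the camera images.
- cabinet: White desktop cabinet, fixed, 220 (x) x 260 (y) x 130 (z) mm, one drawer. Origin: centre of its underside. Its own -x axis is the way the drawer comes out, towards the robot.
- cabinet_drawer0_handle (a point): Middle of the drawer's steel bar handle: a level bar 11 mm thick and 120 mm long along the cabinet's y, 35 mm in front of the drawer front and 38 mm below the cabinet's top; free above and below. Its axes are parallel to the cabinet's. Moves with the drawer.
- cabinet_drawer0 (a joint): Drawer travel in m: 0 shut, 0.150 at its stop. Slides freely (about 1 N, plus light damping) and stays where it is left. The drawer is an open box, 218 mm wide inside, its side walls 108 mm above the desk and its front panel's top edge 119 mm above the desk.
- key: The cash box's flat key, 40 g, upright in the rack. Origin: centre of the blade's tip; z up to the bow. Steel blade z 0 to 28 mm, 14 mm wide (y), 4 mm thick (x), its last 7 mm tapering to 9 x 1.5 mm. Black plastic bow z 28 to 68 mm, 28 mm wide (y), 10 mm thick (x): grip it across x, near z = 53 mm. Same turned half round about z.
- rack (a point): Wooden key rack in the drawer, moving with it, 50 (x) x 170 (y) x 36 (z) mm, top 58 mm above the desk. This point: centre of its top. Two slots at y = -45 and +45 mm, long along y; a key stands blade down in each (which in which varies), its grip resting on the rack's top. With the drawer at its stop nothing higher than the rack is within 60 mm of the flat key in x.
- round_key: Another key of another lock in the other slot: round black grip 22 mm across and 30 mm tall over a thin round stem 28 mm long; does not belong to the cash box. Origin: the lower end of the stem, z up.
- cashbox: Grey steel cash box, fixed, 160 (x) x 200 (y) x 85 (z) mm, with a steel lock collar 42 mm across and 10 mm high in the middle of the lid. Origin: centre of its underside.
- keyway (a point): Mouth of the keyway: centre of the brass plug face, 97 mm above the desk, 2 mm over the collar. z up; slot 15.5 mm along y, 5.5 mm along x, 40 mm deep. Turns with the plug; at rest its y is the cash box's y. Key straight down, its y along the slot, until the bow meets the face (tip 28 mm down). Two sticky pins 8 to 18 mm down press on the blade: it takes up to about 10 N to push in.
- lock_plug (a joint): Turn of the plug in rad: 0 at rest, grows clockwise seen from above, stop at 1.5 (the quarter turn). A spring turns it back to 0 when let go: 0.04 N m at rest, 0.12 N m at the stop. The blade has about 0.1 rad of play in the slot either way, so turn somewhat past the wanted angle.
- mug: White mug, 80 mm across, 95 mm high, handle on its +y side. Origin: centre of its underside. Bystander.
- stapler: Black stapler, 130 x 34 x 41 mm, long along its x. Origin: centre of its underside. Bystander.
- calculator: Grey desk calculator, 120 (x) x 75 (y) x 16 mm. Origin: centre of its underside. Bystander.
- pen_cup: Dark metal pen cup, 76 mm across, 100 mm high, with pens to 170 mm. Origin: centre of its underside. Bystander.
- tape_dispenser: Black tape dispenser with its roll, 140 (x) x 50 (y) x 74 mm. Origin: centre of its underside. Bystander.
- note_pad: Block of paper notes, 76 x 76 x 22 mm. Origin: centre of its underside. Bystander.

How it is judged:
By the outcome, as a careful person would: the job done as asked, in the order asked, and still so for the second after the job is handed in, while the arm keeps its last pose, push and grip.
It also fails if it takes over 62 s, if anything falls off the work surface, if the arm or the gripper's body presses on something with over 40 N, if the wrist force passes 120 N, or if a joint passes its speed limit or range.

## Robot

A 6-joint arm with a two-finger parallel gripper is mounted at the origin on the work surface. World frame = base frame: x ahead of the robot, y to its left, z up, the work surface at z = 0. Lengths are in m, angles in degrees, forces in N, time in s.
With the tool pointing down it reaches from about 0.35 to 0.875 m from the base axis. Payload 4.2 kg.
Tool frame: the origin (TCP) lies between the finger pads; the fingertips stand 14 mm ahead of it and the grasp point (between the pads) lies 5 mm behind it; z points along the fingers, y is the line along which they close (so a half turn about z gives the same grasp; the last joint's range is limited). The gripper opens to 87 mm and grips with 3 to 60 N. Pads are 19 mm wide; open, the fingers measure 117 mm over their backs; the gripper's body (75 mm by 190 mm) begins 51 mm behind the grasp point.
Start: joints at [86.494, 22.042, 0.453, 0, -68.411, -14.817], TCP at [0.196, 0.593, 0.237] pointing down, gripper open.
Joint ranges: [-179.83, 179.83], [-69.29, 118.12], [-61.27, 80.66], [-181.25, 117.63], [-171.15, -9.14], [-177.46, 177.46]. Speed limits (degrees/s): [159.86, 159.86, 180, 180, 180, 180].

## Interface

Orientations are given as a 3x3 rotation matrix whose columns are the frame's x, y, z axes.
In Python, from station import * gives the robot as it stands. The module is installed in compiled form; this text tells all that it offers.
- The arm moves only by the tool play_rows, never from a script. Its argument "steps" is a list of rows, each an object of numbers: "ax", "ay", "az": the turn, a rotation vector about the tool's x, y, z in degrees; "dx", "dy", "dz": the shift along the tool's x, y, z in mm; "claw": the finger opening in mm, from 0 to 87. A call has 1 to 20 rows; each row shifts and turns the commanded pose from where the row before left it, along the tool's axes as they then stand; what a row does not reach is not made up. A row lasts 1/10 s, in which the tool goes at most 50 mm and 8.59 degrees, less where a joint would pass 70% of its speed; a pose out of reach is approached as far as the arm can. A call with a gripper value outside its range is refused whole. The fingers move at their own pace and stop on an object; the grip force is fixed at half the most. Time passes only in rows, so rows that do not move let the fingers close. It gives the time, the measured TCP pose, the force, the opening and the grip force at its end, in the units of the state.
- sense(): the state, without advancing time (a new reading comes with each control period).
- capture(name): name is "scene" or "top"; returns a dict with "frame" (420x560x3 uint8, blue, green, red), "range_z" (420x560 float32, m along the optical axis (not along the pixel's ray), 0 where there is no reading), "fx", "fy", "cx", "cy" (pixels), "k1" (the pictures are not rectified: a ray, as slopes to the right and down, at radius r is drawn at 1 + k1 r^2 times it, then the intrinsics apply), "xyz" and "rotation" of the camera in the world. Camera axes: x right, y down, z forward; pixel columns grow to the right and rows downward; lengths in m; the calibration is good to about 2 mm. A picture is of the moment at which its call begins.
- finish_job(): hands the job in; it is judged then, once.
The state is a dict: "time_s": time; "joints": joint angles; "joint_velocities": joint speeds; "effort": joint torques, N m; "tcp_pos": TCP position; "ee_rot": TCP orientation; "wrist_force": force on the tool from outside, world axes, zero at the start; "moment": the same for the moment, N m; "gripper_width": opening from 0.0 (shut) to 1.0 (fully open); "gripper_force": force on a finger pad.
Only numpy, scipy, OpenCV 4.12 (cv2) and the standard library are available. Lean on these libraries where they do the work, as an engineer would, in place of code of your own. Each camera call takes 0.05 s, during which the arm holds its last target. There are 200 camera calls.

## Working session

There is one attempt and no reset: what is moved stays moved. The work goes in short steps, Python scripts to look and compute and a tool call to move; the robot and the scene stay as the last step left them, time stands still between calls to the robot, and variables do not carry over. Pictures are saved under pics/ and viewed, at most 10 in all, crops included, and the job is handed in when it is done.

Besides the shell and the picture viewer there is one more tool, called after ">>>" as name(argument=value, ...), one argument or row to a line, values as JSON. play_rows: Moves the arm, as the interface text tells. Its arguments: {"type":"object","properties":{"steps":{"type":"array"}},"required":["steps"]}

```bash
mkdir -p pics; cat > h.py <<'E'
from station import *
import numpy as np, cv2
def cloud(c):
    h,w=c["range_z"].shape
    v,u=np.mgrid[0:h,0:w].astype(float)
    K=np.array([[c["fx"],0,c["cx"]],[0,c["fy"],c["cy"]],[0,0,1.]])
    # drawn = ray*(1+k1 r^2)
    p=cv2.undistortPoints(np.stack([u.ravel(),v.ravel()],1)[:,None],K,np.array([c["k1"],0,0,0.]))[:,0]
    R=np.array(c["rotation"]); d=np.c_[p,np.ones(len(p))]
    z=c["range_z"].ravel()
    P=(d*z[:,None])@R.T+np.array(c["xyz"])
    return P.reshape(h,w,3),(d@R.T).reshape(h,w,3)
def onplane(c,D,u,v,z):
    o=np.array(c["xyz"]); d=D[int(round(v)),int(round(u))]
    return o+d*(z-o[2])/d[2]
E
python3 - <<'E'
from h import *
s=sense(); print({k:np.round(v,3).tolist() for k,v in s.items()})
for n in("scene","top"):
    c=capture(n); cv2.imwrite(f"pics/{n}0.png",c["frame"]); np.savez(f"{n}0.npz",**c)
    print(n,np.round(c["xyz"],3),np.round(c["rotation"],3).tolist(),c["fx"],c["cx"],c["cy"],c["k1"])
E
```

```text
{'time_s': 0.0, 'joints': [86.495, 22.09, 0.38, -0.028, -68.411, -14.815], 'joint_velocities': [0.041, -0.025, -0.05, -0.021, -0.027, -0.01], 'effort': [0.001, -39.067, 18.741, 4.22, 0.011, -0.0], 'tcp_pos': [0.196, 0.593, 0.235], 'ee_rot': [[0.949, -0.315, -0.001], [-0.315, -0.949, -0.002], [0.0, 0.002, -1.0]], 'wrist_force': [-0.393, -0.848, -0.272], 'moment': [0.013, 0.037, -0.029], 'gripper_force': 0.0, 'gripper_width': 0.999}
scene [ 1.37  -0.494  1.376] [[0.52, 0.69, -0.503], [0.854, -0.427, 0.297], [-0.01, -0.584, -0.811]] 534.0842859745868 279.9101809626807 218.38418622379785 -0.027610105401189664
top [ 0.384 -0.011  1.757] [[0.022, -0.992, 0.127], [-1.0, -0.021, 0.007], [-0.004, -0.127, -0.992]] 480.8281553260238 271.50051299634197 217.05290214146933 0.04331963641542745
```

View pics/scene0.png

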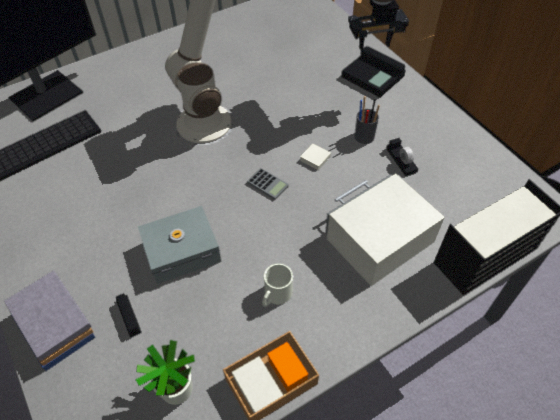

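View pics/top0.png

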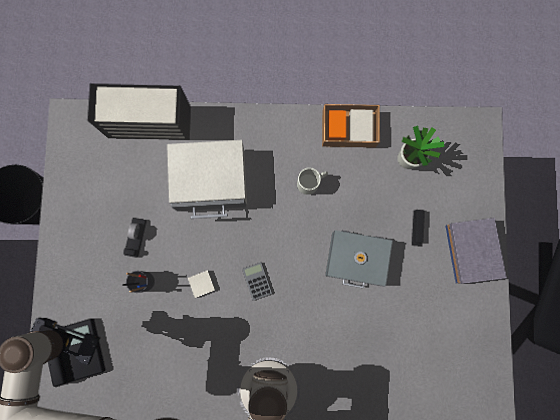

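The scene view shows the cabinet at about (385,228) with its handle at (352,190), and the cash box lock at (177,235). In the top view the cabinet is at (206,172), its handle at (210,213), and the lock at (361,257).

```bash
python3 - <<'E'
from h import *
C={n:dict(np.load(f"{n}0.npz")) for n in("top","scene")}
for n in C:
    c=C[n]; P,D=cloud(c); f=c["frame"].astype(int)
    X,Y,Z=P[...,0],P[...,1],P[...,2]
    print(n,"desk z",np.median(Z[300:320,300:320]) if n=="top" else np.median(Z[330:340,200:205]))
    u0=(slice(110,250),slice(150,260)) if n=="top" else (slice(160,290),slice(310,450))
    m=np.zeros(Z.shape,bool); m[u0]=True
    t=m&(abs(Z-.13)<.008)&(c["range_z"]>0)
    r=cv2.minAreaRect(P[t][:,:2].astype(np.float32)); print("cab top",np.median(Z[t]),r,t.sum())
    b=cv2.boxPoints(r);print(np.round(b,4).tolist())
    u0=(slice(220,300),slice(315,410)) if n=="top" else (slice(200,290),slice(130,225))
    m[:]=False; m[u0]=True
    t=m&(abs(Z-.085)<.006)
    r=cv2.minAreaRect(P[t][:,:2].astype(np.float32)); print("box top",np.median(Z[t]),r,np.round(cv2.boxPoints(r),4).tolist())
    # brass: orange
    br=m&(f[...,2]-f[...,0]>40)
    v,u=np.nonzero(br); print("brass",u.mean(),v.mean(),len(u),np.median(Z[br]),onplane(c,D,u.mean(),v.mean(),.097), P[br].mean(0))
    cv2.imwrite(f"pics/crop_{n}.png",np.hstack([cv2.resize(c["frame"][s],(400,400),interpolation=2) for s in ((u0),(slice(190,230),slice(180,240)) if n=="top" else (slice(170,240),slice(310,390)))]))
E
```

```text
top desk z 0.0002470844151282181
cab top 0.1306890551661546 ((0.7992608547210693, 0.2650179862976074), (0.3424704372882843, 0.3181183934211731), 4.399237632751465) 4431
[[0.6162999868392944, 0.4104999899864197], [0.6406999826431274, 0.093299999833107], [0.982200026512146, 0.11959999799728394], [0.9577999711036682, 0.4366999864578247]]
box top 0.08543590666173095 ((0.4632089138031006, -0.3064877986907959), (0.2001706063747406, 0.15998896956443787), 81.16646575927734) [[0.36880001425743103, -0.39309999346733093], [0.5268999934196472, -0.41769999265670776], [0.5576000213623047, -0.2198999971151352], [0.3995000123977661, -0.19529999792575836]]
brass 360.3076923076923 257.40384615384613 52 0.0960617348104934 [ 0.4657061  -0.30592985  0.097     ] [ 0.46436956 -0.3070281   0.09672504]
scene desk z -0.0006032042949197791
cab top 0.12838257537390252 ((0.7845647931098938, 0.23115187883377075), (0.2880823612213135, 0.27085986733436584), 3.0174524784088135) 5309
[[0.6335999965667725, 0.3587999939918518], [0.6478999853134155, 0.08829999715089798], [0.9355000257492065, 0.10350000113248825], [0.9212999939918518, 0.37400001287460327]]
box top 0.08405701361803675 ((0.4658852219581604, -0.3098604083061218), (0.19765852391719818, 0.16754208505153656), 81.28080749511719) [[0.36809998750686646, -0.39480000734329224], [0.5336999893188477, -0.420199990272522], [0.5637000203132629, -0.2249000072479248], [0.39809998869895935, -0.19949999451637268]]
brass 176.42028985507247 233.63768115942028 69 0.0959468339097993 [ 0.46596937 -0.3111407   0.097     ] [ 0.46450885 -0.30936637  0.09569451]
```

View pics/crop_top.png

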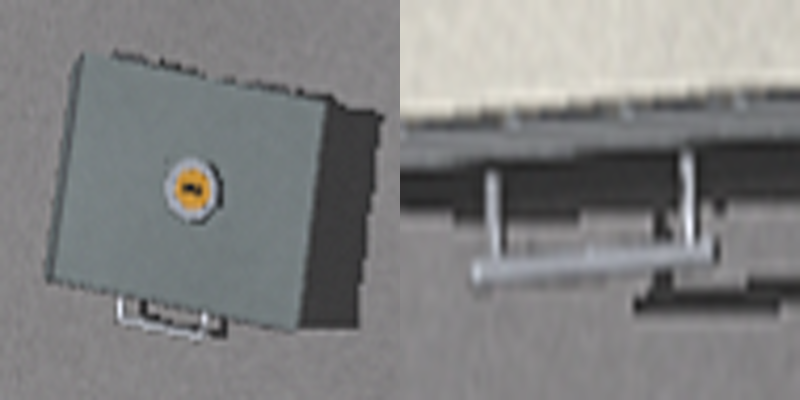

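The crop shows the lock plug with its slot, at about (360,257) in the full image. The handle bar runs from (191,217) to (226.5,215).

```bash
python3 - <<'E'
from h import *
C={n:dict(np.load(f"{n}0.npz")) for n in("top","scene")}
for n in C:
    c=C[n]; P,D=cloud(c); f=c["frame"].astype(int)
    m=(f.min(2)>(170)).astype(np.uint8)
    s=(206,172) if n=="top" else (385,225)
    k,l=cv2.connectedComponents(cv2.morphologyEx(m,cv2.MORPH_OPEN,np.ones((3,3))))
    t=l==l[s[1],s[0]]; v,u=np.nonzero(t)
    o=np.array(c["xyz"]); d=D[t]; q=o+d*((.13-o[2])/d[:,2])[:,None]
    r=cv2.minAreaRect(q[:,:2].astype(np.float32)); print(n,len(u),r,np.round(cv2.boxPoints(r),4).tolist(), np.median(P[t][:,2]))
    X,Y,Z=P[...,0],P[...,1],P[...,2]
    h=(abs(Z-.092)<.012)&(X>.53)&(X<.66)&(Y>.12)&(Y<.36)&(c["range_z"]>0)&(f.min(2)>110)
    v,u=np.nonzero(h); q=P[h]; print("handle pts",len(u)); 
    if len(u)>5: print(np.median(q,0),np.ptp(q,0), np.c_[u,v,np.round(q,3)][::max(1,len(u)//14)].tolist())
c=C["top"];P,D=cloud(c)
a,b=onplane(c,D,191,217,.097),onplane(c,D,226.3,215,.097);print(a,b,(a+b)/2,np.linalg.norm(a-b),np.degrees(np.arctan2(*(a-b)[:2])))
E
```

```text
top 4357 ((0.7513871788978577, 0.23279966413974762), (0.20447863638401031, 0.2592082917690277), 4.666783809661865) [[0.6388999819755554, 0.35370001196861267], [0.6600000262260437, 0.09529999643564224], [0.8637999892234802, 0.11190000176429749], [0.8427000045776367, 0.3702999949455261]] 0.1308642568685099
handle pts 132
[0.59691859 0.22529755 0.09664307] [0.04601812 0.12233419 0.0202034 ] [[222.0, 206.0, 0.634, 0.175, 0.09], [194.0, 209.0, 0.62, 0.271, 0.099], [193.0, 212.0, 0.61, 0.276, 0.091], [220.0, 214.0, 0.605, 0.181, 0.092], [202.0, 215.0, 0.599, 0.243, 0.098], [211.0, 215.0, 0.601, 0.212, 0.094], [220.0, 215.0, 0.601, 0.18, 0.098], [195.0, 216.0, 0.595, 0.267, 0.098], [205.0, 216.0, 0.596, 0.232, 0.102], [214.0, 216.0, 0.596, 0.201, 0.102], [223.0, 216.0, 0.597, 0.169, 0.103], [197.0, 217.0, 0.591, 0.259, 0.102], [206.0, 217.0, 0.593, 0.229, 0.099], [216.0, 217.0, 0.595, 0.195, 0.087], [197.0, 218.0, 0.589, 0.26, 0.096]]
scene 5289 ((0.749398410320282, 0.2338867485523224), (0.20662268996238708, 0.26819586753845215), 4.649816036224365) [[0.6355999708175659, 0.35920000076293945]
[... 263 characters left out ...]
0.099], [366.0, 182.0, 0.598, 0.274, 0.096], [360.0, 184.0, 0.594, 0.254, 0.095], [360.0, 185.0, 0.597, 0.252, 0.095], [359.0, 186.0, 0.601, 0.245, 0.098], [357.0, 187.0, 0.598, 0.24, 0.094], [357.0, 188.0, 0.6, 0.239, 0.091], [349.0, 190.0, 0.596, 0.211, 0.096], [351.0, 191.0, 0.603, 0.214, 0.096], [343.0, 193.0, 0.593, 0.191, 0.091], [345.0, 194.0, 0.602, 0.191, 0.096], [346.0, 195.0, 0.605, 0.194, 0.092], [339.0, 197.0, 0.603, 0.168, 0.098], [341.0, 198.0, 0.603, 0.177, 0.086], [337.0, 200.0, 0.608, 0.158, 0.095], [342.0, 202.0, 0.623, 0.166, 0.096]]
[0.59164   0.2809197 0.097    ] [0.60126895 0.15952809 0.097     ] [0.59645448 0.22022389 0.097     ] 0.12177290562526948 -4.535286446536191
```

View pics/crop_scene.png

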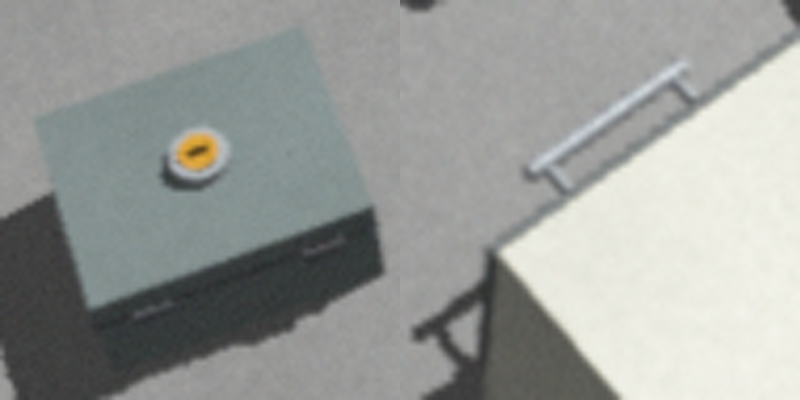

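>>> play_rows(
  steps=[
    {"az": 8.4,"claw": 28},
    {"az": 8.4,"claw": 28},
    {"az": 8.4,"claw": 28},
    {"az": 8.4,"claw": 28},
    {"az": 8.4,"claw": 28},
    {"az": 8.4,"claw": 28},
    {"az": 8.4,"claw": 28},
    {"az": 8.2,"claw": 28},
    {"dx": 35,"dy": -32,"claw": 28},
    {"dx": 35,"dy": -32,"claw": 28},
    {"dx": 35,"dy": -32,"claw": 28},
    {"dx": 35,"dy": -32,"claw": 28},
    {"dx": 35,"dy": -32,"claw": 28},
    {"dx": 35,"dy": -32,"claw": 28},
    {"dx": 35,"dy": -32,"claw": 28},
    {"dx": 35,"dy": -32,"claw": 28},
    {"dx": 35,"dy": -32,"claw": 28},
    {"dx": 35,"dy": -32,"claw": 28},
    {"dx": 35,"dy": -32,"claw": 28},
    {"claw": 28},
  ],
)

```text
invalid input at $.steps[0]: expected keys ax, ay, az, dx, dy, dz, claw
```

```bash
cat >> h.py <<'E'
def to(x,y,z,yaw=None):
    "remaining tool-frame shift in mm, and az/ax/ay in deg to a straight-down pose of tool-x yaw"
    from scipy.spatial.transform import Rotation as Ro
    s=sense(); R=np.array(s["ee_rot"]); p=np.array(s["tcp_pos"])
    print("t",round(s["time_s"],2),"tcp",np.round(p,4),"yaw",round(np.degrees(np.arctan2(R[1,0],R[0,0])),2),"tilt",np.round(R[:2,2],4),"J",np.round(s["joints"],1),"F",np.round(s["wrist_force"],1),"M",np.round(s["moment"],2),"w",round(s["gripper_width"]*87,1),"gf",round(s["gripper_force"],1))
    print(" shift mm",np.round(R.T@(np.array([x,y,z])-p)*1000,1))
    if yaw is not None:
        a=np.radians(yaw); T=np.array([[np.cos(a),np.sin(a),0],[np.sin(a),-np.cos(a),0],[0,0,-1]])
        print(" turn deg",np.round(Ro.from_matrix(R.T@T).as_rotvec(degrees=True),2),"shift mm after turn",np.round(T.T@(np.array([x,y,z])-p)*1000,1))
E
python3 -c "
from h import *
to(.598,.220,.090,-85.4)"
```

```text
t 0.1 tcp [0.1963 0.5928 0.2356] yaw -18.33 tilt [-0.0005 -0.0019] J [ 86.5  22.1   0.4  -0.  -68.4 -14.8] F [ 0.1 -0.4  1.1] M [-0.01  0.01  0.  ] w 86.9 gf 0.0
 shift mm [498.6 227.3 146.1]
 turn deg [ 0.1  -0.07 67.07] shift mm after turn [ 403.8 -370.5  145.6]
```

>>> play_rows(
  steps=[
    {"ax": 0,"ay": 0,"az": 8.4,"dx": 0,"dy": 0,"dz": 0,"claw": 28},
    {"ax": 0,"ay": 0,"az": 8.4,"dx": 0,"dy": 0,"dz": 0,"claw": 28},
    {"ax": 0,"ay": 0,"az": 8.4,"dx": 0,"dy": 0,"dz": 0,"claw": 28},
    {"ax": 0,"ay": 0,"az": 8.4,"dx": 0,"dy": 0,"dz": 0,"claw": 28},
    {"ax": 0,"ay": 0,"az": 8.4,"dx": 0,"dy": 0,"dz": 0,"claw": 28},
    {"ax": 0,"ay": 0,"az": 8.4,"dx": 0,"dy": 0,"dz": 0,"claw": 28},
    {"ax": 0,"ay": 0,"az": 8.4,"dx": 0,"dy": 0,"dz": 0,"claw": 28},
    {"ax": 0,"ay": 0,"az": 8.2,"dx": 0,"dy": 0,"dz": 0,"claw": 28},
    {"ax": 0,"ay": 0,"az": 0,"dx": 35,"dy": -32,"dz": 0,"claw": 28},
    {"ax": 0,"ay": 0,"az": 0,"dx": 35,"dy": -32,"dz": 0,"claw": 28},
    {"ax": 0,"ay": 0,"az": 0,"dx": 35,"dy": -32,"dz": 0,"claw": 28},
    {"ax": 0,"ay": 0,"az": 0,"dx": 35,"dy": -32,"dz": 0,"claw": 28},
    {"ax": 0,"ay": 0,"az": 0,"dx": 35,"dy": -32,"dz": 0,"claw": 28},
    {"ax": 0,"ay": 0,"az": 0,"dx": 35,"dy": -32,"dz": 0,"claw": 28},
    {"ax": 0,"ay": 0,"az": 0,"dx": 35,"dy": -32,"dz": 0,"claw": 28},
    {"ax": 0,"ay": 0,"az": 0,"dx": 35,"dy": -32,"dz": 0,"claw": 28},
    {"ax": 0,"ay": 0,"az": 0,"dx": 35,"dy": -32,"dz": 0,"claw": 28},
    {"ax": 0,"ay": 0,"az": 0,"dx": 35,"dy": -32,"dz": 0,"claw": 28},
    {"ax": 0,"ay": 0,"az": 0,"dx": 35,"dy": -32,"dz": 0,"claw": 28},
    {"ax": 0,"ay": 0,"az": 0,"dx": 0,"dy": 0,"dz": 0,"claw": 28},
  ],
)

```text
time_s: 2.1
tcp_pos: [0.5816, 0.2342, 0.2352]
ee_rot: [[0.075, -0.997, -0.001], [-0.997, -0.075, -0.002], [0.002, 0.001, -1.0]]
wrist_force: [-0.6, 0.2, -0.9]
gripper_width: 0.326
gripper_force: 0.0
```

```bash
python3 -c "
from h import *
to(.598,.220,.090,-85.4)"
```

```text
t 2.1 tcp [0.5816 0.2342 0.2352] yaw -85.69 tilt [-0.001  -0.0016] J [ 36.7  22.3   0.7   0.  -68.5 -32.4] F [-0.6  0.2 -0.9] M [ 0.13  0.06 -0.05] w 28.4 gf 0.0
 shift mm [ 15.2 -15.5 145.2]
 turn deg [ 0.06 -0.09 -0.29] shift mm after turn [ 15.5 -15.3 145.2]
```

>>> play_rows(
  steps=[
    {"ax": 0,"ay": 0,"az": -0.3,"dx": 15,"dy": -15,"dz": 0,"claw": 28},
    {"ax": 0,"ay": 0,"az": 0,"dx": 0,"dy": 0,"dz": 25,"claw": 28},
    {"ax": 0,"ay": 0,"az": 0,"dx": 0,"dy": 0,"dz": 35,"claw": 28},
    {"ax": 0,"ay": 0,"az": 0,"dx": 0,"dy": 0,"dz": 25,"claw": 28},
    {"ax": 0,"ay": 0,"az": 0,"dx": 0,"dy": 0,"dz": 20,"claw": 28},
    {"ax": 0,"ay": 0,"az": 0,"dx": 0,"dy": 0,"dz": 20,"claw": 28},
    {"ax": 0,"ay": 0,"az": 0,"dx": 0,"dy": 0,"dz": 10,"claw": 28},
    {"ax": 0,"ay": 0,"az": 0,"dx": 0,"dy": 0,"dz": 10,"claw": 28},
    {"ax": 0,"ay": 0,"az": 0,"dx": 0,"dy": 0,"dz": 0,"claw": 28},
    {"ax": 0,"ay": 0,"az": 0,"dx": 0,"dy": 0,"dz": 0,"claw": 5},
    {"ax": 0,"ay": 0,"az": 0,"dx": 0,"dy": 0,"dz": 0,"claw": 5},
    {"ax": 0,"ay": 0,"az": 0,"dx": 0,"dy": 0,"dz": 0,"claw": 5},
    {"ax": 0,"ay": 0,"az": 0,"dx": 0,"dy": 0,"dz": 0,"claw": 5},
  ],
)

```text
time_s: 3.4
tcp_pos: [0.5955, 0.2249, 0.0926]
ee_rot: [[0.087, -0.996, 0.002], [-0.996, -0.087, 0.001], [-0.001, -0.002, -1.0]]
wrist_force: [0.3, -0.0, 1.3]
gripper_width: 0.111
gripper_force: 30.0
```

```bash
python3 -c "
from h import *
to(.598,.220,.090,-85.4)"
```

```text
t 3.4 tcp [0.5955 0.2249 0.0926] yaw -85.02 tilt [0.0021 0.0011] J [ 35.2  30.4  -8.2   0.  -51.3 -30.3] F [ 0.3 -0.   1.3] M [ 0.16 -0.18 -0.06] w 9.6 gf 30.0
 shift mm [ 5.1 -2.   2.6]
 turn deg [-0.13  0.05  0.38] shift mm after turn [ 5.1 -2.1  2.6]
```

>>> play_rows(
  steps=[
    {"ax": 0,"ay": 0,"az": 0,"dx": 0,"dy": 5,"dz": 0,"claw": 5},
    {"ax": 0,"ay": 0,"az": 0,"dx": 0,"dy": 10,"dz": 0,"claw": 5},
    {"ax": 0,"ay": 0,"az": 0,"dx": 0,"dy": 15,"dz": 0,"claw": 5},
    {"ax": 0,"ay": 0,"az": 0,"dx": 0,"dy": 18,"dz": 0,"claw": 5},
    {"ax": 0,"ay": 0,"az": 0,"dx": 0,"dy": 18,"dz": 0,"claw": 5},
    {"ax": 0,"ay": 0,"az": 0,"dx": 0,"dy": 18,"dz": 0,"claw": 5},
    {"ax": 0,"ay": 0,"az": 0,"dx": 0,"dy": 18,"dz": 0,"claw": 5},
    {"ax": 0,"ay": 0,"az": 0,"dx": 0,"dy": 18,"dz": 0,"claw": 5},
    {"ax": 0,"ay": 0,"az": 0,"dx": 0,"dy": 15,"dz": 0,"claw": 5},
    {"ax": 0,"ay": 0,"az": 0,"dx": 0,"dy": 7,"dz": 0,"claw": 5},
    {"ax": 0,"ay": 0,"az": 0,"dx": 0,"dy": 4,"dz": 0,"claw": 5},
    {"ax": 0,"ay": 0,"az": 0,"dx": 0,"dy": 3,"dz": 0,"claw": 5},
    {"ax": 0,"ay": 0,"az": 0,"dx": 0,"dy": 2,"dz": 0,"claw": 5},
    {"ax": 0,"ay": 0,"az": 0,"dx": 0,"dy": 0,"dz": 0,"claw": 5},
  ],
)

```text
time_s: 4.8
tcp_pos: [0.4476, 0.213, 0.0925]
ee_rot: [[0.088, -0.996, 0.007], [-0.996, -0.088, 0.003], [-0.003, -0.007, -1.0]]
wrist_force: [7.5, 1.9, 2.5]
gripper_width: 0.114
gripper_force: 30.0
```

```bash
python3 -c "
from h import *
a=np.radians(4.6)
to(.5955-.15*np.cos(a),.2249-.15*np.sin(a),.0926,-85.4)"
```

```text
t 4.8 tcp [0.4476 0.213  0.0925] yaw -84.95 tilt [0.0066 0.0034] J [ 44.3  18.7 -28.7   0.2 -42.1 -39.4] F [7.5 1.9 2.5] M [ 0.76 -2.11 -0.06] w 9.9 gf 30.0
 shift mm [-0.   1.6 -0.1]
 turn deg [-0.4   0.16  0.45] shift mm after turn [-0.   1.6 -0.1]
```

>>> play_rows(
  steps=[
    {"ax": 0,"ay": 0,"az": 0,"dx": 0,"dy": 2,"dz": 0,"claw": 5},
    {"ax": 0,"ay": 0,"az": 0,"dx": 0,"dy": 1,"dz": 0,"claw": 5},
    {"ax": 0,"ay": 0,"az": 0,"dx": 0,"dy": 0,"dz": 0,"claw": 5},
  ],
)

```text
time_s: 5.1
tcp_pos: [0.4475, 0.2131, 0.0926]
ee_rot: [[0.089, -0.996, 0.011], [-0.996, -0.089, 0.005], [-0.004, -0.012, -1.0]]
wrist_force: [18.2, -1.4, -6.8]
gripper_width: 0.116
gripper_force: 30.0
```

```bash
python3 -c "
from h import *
a=np.radians(4.6)
to(.5955-.15*np.cos(a),.2249-.15*np.sin(a),.0926,-85.4)"
```

```text
t 5.1 tcp [0.4475 0.2131 0.0926] yaw -84.92 tilt [0.0115 0.0048] J [ 44.4  18.6 -29.    0.4 -41.7 -39.7] F [18.2 -1.4 -6.8] M [-0.31 -5.33 -0.04] w 10.1 gf 30.0
 shift mm [ 0.1  1.5 -0.1]
 turn deg [-0.68  0.22  0.48] shift mm after turn [ 0.1  1.5 -0. ]
```

>>> play_rows(
  steps=[
    {"ax": 0,"ay": 0,"az": 0,"dx": 0,"dy": -3.5,"dz": 0,"claw": 5},
    {"ax": 0,"ay": 0,"az": 0,"dx": 0,"dy": 0,"dz": 0,"claw": 28},
    {"ax": 0,"ay": 0,"az": 0,"dx": 0,"dy": 0,"dz": 0,"claw": 28},
    {"ax": 0,"ay": 0,"az": 0,"dx": 0,"dy": 0,"dz": 0,"claw": 28},
    {"ax": 0,"ay": 0,"az": 0,"dx": 0,"dy": 0,"dz": -15,"claw": 28},
    {"ax": 0,"ay": 0,"az": 0,"dx": 0,"dy": 0,"dz": -25,"claw": 28},
    {"ax": 0,"ay": 0,"az": 0,"dx": 0,"dy": 0,"dz": -35,"claw": 28},
    {"ax": 0,"ay": 0,"az": 0,"dx": 0,"dy": 0,"dz": -35,"claw": 28},
    {"ax": 0,"ay": 0,"az": 0,"dx": 25,"dy": 0,"dz": -20,"claw": 40},
    {"ax": 0,"ay": 0,"az": 0,"dx": 35,"dy": 0,"dz": 0,"claw": 40},
    {"ax": 0,"ay": 0,"az": 0,"dx": 40,"dy": 0,"dz": 0,"claw": 40},
    {"ax": 0,"ay": 0,"az": 0,"dx": 40,"dy": 0,"dz": 0,"claw": 40},
    {"ax": 0,"ay": 0,"az": 0,"dx": 40,"dy": 0,"dz": 0,"claw": 40},
    {"ax": 0,"ay": 0,"az": 0,"dx": 40,"dy": 0,"dz": 0,"claw": 40},
    {"ax": 0,"ay": 0,"az": 0,"dx": 40,"dy": 0,"dz": 0,"claw": 40},
    {"ax": 0,"ay": 0,"az": 0,"dx": 0,"dy": 0,"dz": 0,"claw": 40},
  ],
)

```text
time_s: 6.7
tcp_pos: [0.4654, -0.0513, 0.2201]
ee_rot: [[0.081, -0.997, -0.005], [-0.997, -0.081, -0.001], [0.001, 0.005, -1.0]]
wrist_force: [0.2, 0.4, -0.2]
gripper_width: 0.456
gripper_force: 0.0
```

```bash
python3 - <<'E'
from h import *
to(.55,.22,.2)
for n,sl in(("scene",(slice(130,240),slice(280,400))),("top",(slice(190,290),slice(150,270)))):
    c=capture(n); np.savez(f"{n}1.npz",**c)
    cv2.imwrite(f"pics/k_{n}.png",cv2.resize(c["frame"][sl],None,fx=5,fy=5,interpolation=2))
E
```

```text
t 6.7 tcp [ 0.4654 -0.0513  0.2201] yaw -85.37 tilt [-0.0053 -0.0011] J [ 13.7   7.6 -21.9  -0.  -60.8  -9. ] F [ 0.2  0.4 -0.2] M [ 0.16 -0.06  0.04] w 39.7 gf 0.0
 shift mm [-263.5 -106.4   19.4]
```

View pics/k_top.png

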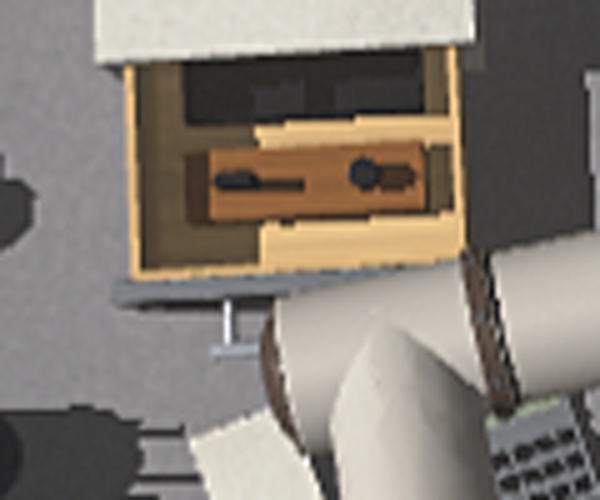

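View pics/k_scene.png

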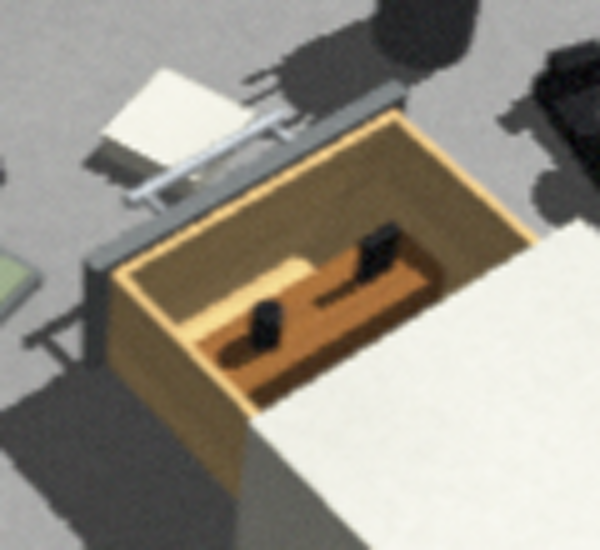

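In the top crop the flat key is on the left (+y), its bow at about (238,181), full (197.6,226), with its shadow to the right. The round key is at (363,173). In the scene crop the flat bow is at (378,252), full (355.6,180.4), and leans to neither side.

```bash
python3 - <<'E'
from h import *
for n,sl in(("top",(slice(219,235),slice(190,213))),("scene",(slice(172,190),slice(346,364)))):
    c=dict(np.load(n+"1.npz")); P,D=cloud(c); f=c["frame"].astype(int)
    m=np.zeros(f.shape[:2],bool); m[sl]=True
    k=m&(f.max(2)<75); v,u=np.nonzero(k); q=P[k]
    hi=(q[:,2]>.068)&(q[:,2]<.115); print(n,k.sum(),hi.sum(),"hi pts mean",q[hi].mean(0),"max z",q[hi][:,2].max(),"uv",u[hi].mean(),v[hi].mean())
    top=(q[:,2]>.09)&hi; print(" top pts",top.sum(),q[top].mean(0))
    if top.sum()>4: print(cv2.minAreaRect(q[top][:,:2].astype(np.float32)),cv2.minAreaRect(q[hi][:,:2].astype(np.float32)))
    if n=="top":
        for z in(.098,.09): print(z,onplane(c,D,u[hi].mean(),v[hi].mean(),z))
        w=(f[...,2]-f[...,0]>45)&(abs(P[...,2]-.058)<.006)&(P[...,1]<.33)&(P[...,1]>.1); w[:215]=0;w[240:]=0
        lab=cv2.connectedComponentsWithStats(w.astype(np.uint8)); i=1+lab[2][1:,4].argmax(); t=lab[1]==i
        r=cv2.minAreaRect(P[t][:,:2].astype(np.float32)); print("rack",t.sum(),np.median(P[t][:,2]),r)
    else: # middle-of-bow ray
        print(onplane(c,D,u[hi].mean(),v[hi].mean(),.080))
    print(np.c_[u,v,np.round(q*1000)].astype(int)[::2].tolist())
E
```

```text
top 88 26 hi pts mean [0.56096701 0.25852464 0.0950978 ] max z 0.10687149106039495 uv 197.15384615384616 225.96153846153845
 top pts 21 [0.56056088 0.25962201 0.0988796 ]
((0.5603028535842896, 0.2599603235721588), (0.007833698764443398, 0.02607489377260208), 0.9830407500267029) ((0.5610771179199219, 0.25973159074783325), (0.009558108635246754, 0.02584722265601158), 6.39309549331665)
0.098 [0.56051321 0.25860416 0.098     ]
0.09 [0.56136237 0.25990475 0.09      ]
rack 401 0.058419492937811235 ((0.566895067691803, 0.20823386311531067), (0.049338821321725845, 0.1513969898223877), 4.427376747131348)
[[190, 221, 582, 291, 55], [190, 222, 579, 292, 52], [190, 223, 575, 290, 60], [190, 224, 571, 290, 60], [197, 224, 572, 266, 54], [199, 224, 572, 258, 60], [191, 225, 568, 286, 60], [194, 225, 565, 271, 90], [196, 225, 564, 262, 97], [198, 225, 564, 256, 96], [200, 225, 563, 247, 107], [190, 226, 565, 290, 55], [193, 226, 560, 272, 102], [195, 226, 560, 265, 101], [197, 226, 561, 259, 97], [199, 226, 561, 252, 96], [201, 226, 563, 249, 73], [203, 226, 565, 244, 58], [205, 226, 565, 236, 62],
[... 1681 characters left out ...]
355, 180, 565, 258, 82], [357, 180, 563, 268, 75], [359, 180, 556, 284, 57], [361, 180, 558, 290, 54], [363, 180, 562, 295, 56], [353, 181, 570, 246, 90], [355, 181, 571, 253, 86], [357, 181, 567, 265, 75], [359, 181, 559, 281, 57], [362, 181, 563, 290, 55], [352, 182, 566, 246, 81], [354, 182, 568, 253, 78], [356, 182, 564, 264, 67], [358, 182, 566, 271, 65], [363, 182, 569, 290, 56], [353, 183, 567, 250, 75], [355, 183, 566, 259, 68], [357, 183, 569, 265, 67], [352, 184, 567, 246, 72], [354, 184, 569, 252, 71], [356, 184, 567, 263, 62], [352, 185, 568, 246, 69], [354, 185, 567, 255, 61], [351, 186, 564, 245, 60], [349, 187, 566, 236, 63], [348, 188, 564, 234, 57], [363, 189, 587, 277, 48]]
```

```bash
python3 -c "
from h import *
to(.562,.2587,.082,-85.4)"
```

```text
t 6.8 tcp [ 0.466  -0.0486  0.2204] yaw -85.18 tilt [-0.0038 -0.0004] J [ 14.    7.6 -21.9  -0.  -60.7  -9.1] F [0.1 0.6 0.6] M [ 0.13 -0.    0.01] w 40.0 gf 0.0
 shift mm [-298.1 -122.1  137.9]
 turn deg [ 0.22 -0.    0.22] shift mm after turn [-298.6 -120.4  138.4]
```

>>> play_rows(
  steps=[
    {"ax": 0.2,"ay": 0,"az": 0.2,"dx": -15,"dy": -6,"dz": 0,"claw": 40},
    {"ax": 0,"ay": 0,"az": 0,"dx": -30,"dy": -12,"dz": 0,"claw": 40},
    {"ax": 0,"ay": 0,"az": 0,"dx": -40,"dy": -16,"dz": 0,"claw": 40},
    {"ax": 0,"ay": 0,"az": 0,"dx": -40,"dy": -16,"dz": 0,"claw": 40},
    {"ax": 0,"ay": 0,"az": 0,"dx": -40,"dy": -16,"dz": 0,"claw": 40},
    {"ax": 0,"ay": 0,"az": 0,"dx": -40,"dy": -16,"dz": 0,"claw": 40},
    {"ax": 0,"ay": 0,"az": 0,"dx": -40,"dy": -16,"dz": 0,"claw": 40},
    {"ax": 0,"ay": 0,"az": 0,"dx": -33,"dy": -14,"dz": 20,"claw": 40},
    {"ax": 0,"ay": 0,"az": 0,"dx": -20,"dy": -8,"dz": 30,"claw": 40},
    {"ax": 0,"ay": 0,"az": 0,"dx": 0,"dy": 0,"dz": 20,"claw": 40},
    {"ax": 0,"ay": 0,"az": 0,"dx": 0,"dy": 0,"dz": 0,"claw": 40},
    {"ax": 0,"ay": 0,"az": 0,"dx": 0,"dy": 0,"dz": 0,"claw": 40},
  ],
)

```text
time_s: 8.0
tcp_pos: [0.5617, 0.2601, 0.1518]
ee_rot: [[0.085, -0.996, 0.002], [-0.996, -0.085, -0.001], [0.001, -0.002, -1.0]]
wrist_force: [-0.7, -0.9, 1.2]
gripper_width: 0.461
gripper_force: 0.0
```

```bash
python3 -c "
from h import *
to(.562,.2587,.082,-85.4)"
```

```text
t 8.0 tcp [0.5617 0.2601 0.1518] yaw -85.12 tilt [ 0.0025 -0.0011] J [ 39.9  25.3  -7.2   0.2 -57.3 -35.1] F [-0.7 -0.9  1.2] M [ 0.03 -0.06 -0.06] w 40.1 gf 0.0
 shift mm [ 1.3 -0.  69.8]
 turn deg [-0.14 -0.07  0.28] shift mm after turn [ 1.4 -0.2 69.8]
```

>>> play_rows(
  steps=[
    {"ax": 0,"ay": 0,"az": 0,"dx": 0.5,"dy": 0,"dz": 15,"claw": 40},
    {"ax": 0,"ay": 0,"az": 0,"dx": 0,"dy": 0,"dz": 20,"claw": 30},
    {"ax": 0,"ay": 0,"az": 0,"dx": 0,"dy": 0,"dz": 15,"claw": 30},
    {"ax": 0,"ay": 0,"az": 0,"dx": 0,"dy": 0,"dz": 12,"claw": 30},
    {"ax": 0,"ay": 0,"az": 0,"dx": 0,"dy": 0,"dz": 8,"claw": 30},
    {"ax": 0,"ay": 0,"az": 0,"dx": 0,"dy": 0,"dz": 0,"claw": 30},
    {"ax": 0,"ay": 0,"az": 0,"dx": 0,"dy": 0,"dz": 0,"claw": 30},
    {"ax": 0,"ay": 0,"az": 0,"dx": 0,"dy": 0,"dz": 0,"claw": 4},
    {"ax": 0,"ay": 0,"az": 0,"dx": 0,"dy": 0,"dz": 0,"claw": 4},
    {"ax": 0,"ay": 0,"az": 0,"dx": 0,"dy": 0,"dz": 0,"claw": 4},
    {"ax": 0,"ay": 0,"az": 0,"dx": 0,"dy": 0,"dz": 0,"claw": 4},
    {"ax": 0,"ay": 0,"az": 0,"dx": 0,"dy": 0,"dz": 0,"claw": 4},
  ],
)

```text
time_s: 9.2
tcp_pos: [0.5629, 0.2591, 0.0823]
ee_rot: [[0.083, -0.997, 0.004], [-0.997, -0.083, 0.001], [-0.0, -0.004, -1.0]]
wrist_force: [-1.1, -0.1, 1.8]
gripper_width: 0.11
gripper_force: 30.0
```

```bash
python3 -c "
from h import *
to(.562,.2587,.082,-85.4)"
```

```text
t 9.2 tcp [0.5629 0.2591 0.0823] yaw -85.21 tilt [0.0039 0.0005] J [ 39.7  29.6 -11.5   0.2 -48.7 -35. ] F [-1.1 -0.1  1.8] M [ 0.14  0.12 -0.01] w 9.6 gf 30.0
 shift mm [0.3 0.9 0.3]
 turn deg [-0.23  0.01  0.19] shift mm after turn [0.3 0.9 0.3]
```

>>> play_rows(
  steps=[
    {"ax": 0,"ay": 0,"az": 0,"dx": 0,"dy": 0,"dz": -8,"claw": 4},
    {"ax": 0,"ay": 0,"az": 0,"dx": 0,"dy": 0,"dz": -12,"claw": 4},
    {"ax": 0,"ay": 0,"az": 0,"dx": 0,"dy": 0,"dz": -15,"claw": 4},
    {"ax": 0,"ay": 0,"az": 0,"dx": 0,"dy": 0,"dz": -25,"claw": 4},
    {"ax": 0,"ay": 0,"az": 0,"dx": 0,"dy": 0,"dz": -30,"claw": 4},
    {"ax": 0,"ay": 0,"az": 0,"dx": 0,"dy": 0,"dz": -30,"claw": 4},
    {"ax": 0,"ay": 0,"az": 1.5,"dx": 20,"dy": 2,"dz": -10,"claw": 4},
    {"ax": 0,"ay": 0,"az": 1.5,"dx": 40,"dy": 3,"dz": 0,"claw": 4},
    {"ax": 0,"ay": 0,"az": 1.5,"dx": 40,"dy": 3,"dz": 0,"claw": 4},
    {"ax": 0,"ay": 0,"az": 1.5,"dx": 40,"dy": 3,"dz": 0,"claw": 4},
    {"ax": 0,"ay": 0,"az": 1.5,"dx": 40,"dy": 3,"dz": 0,"claw": 4},
    {"ax": 0,"ay": 0,"az": 1.5,"dx": 40,"dy": 0,"dz": 0,"claw": 4},
    {"ax": 0,"ay": 0,"az": 1.5,"dx": 40,"dy": 0,"dz": 0,"claw": 4},
    {"ax": 0,"ay": 0,"az": 1.5,"dx": 40,"dy": 0,"dz": 0,"claw": 4},
    {"ax": 0,"ay": 0,"az": 1.4,"dx": 40,"dy": 0,"dz": 0,"claw": 4},
    {"ax": 0,"ay": 0,"az": 0,"dx": 40,"dy": 0,"dz": 0,"claw": 4},
    {"ax": 0,"ay": 0,"az": 0,"dx": 40,"dy": 0,"dz": 0,"claw": 4},
    {"ax": 0,"ay": 0,"az": 0,"dx": 0,"dy": 0,"dz": 0,"claw": 4},
  ],
)

```text
time_s: 11.0
tcp_pos: [0.5248, -0.1639, 0.2115]
ee_rot: [[-0.157, -0.988, 0.002], [-0.988, 0.157, 0.0], [-0.0, -0.002, -1.0]]
wrist_force: [0.2, -0.5, 0.1]
gripper_width: 0.111
gripper_force: 30.0
```

```bash
python3 -c "
from h import *
to(.4645,-.3075,.17,-98.8)
c=capture('scene'); np.savez('scene2.npz',**c); cv2.imwrite('pics/s2.png',c['frame'][:300,:440])"
```

```text
t 11.0 tcp [ 0.5248 -0.1639  0.2115] yaw -99.01 tilt [0.0019 0.0001] J [ -0.4  15.8 -12.5  -0.  -61.6  -8.6] F [ 0.2 -0.5  0.1] M [ 0.12  0.   -0.04] w 9.6 gf 30.0
 shift mm [151.3  37.1  41.4]
 turn deg [-0.11  0.02 -0.21] shift mm after turn [151.2  37.6  41.5]
```

View pics/s2.png

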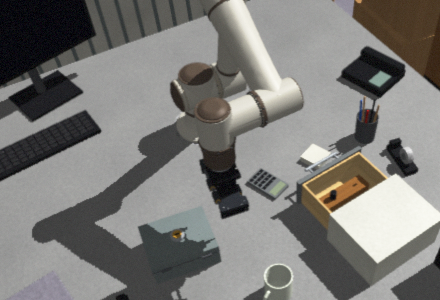

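The picture shows the key held in the gripper at about (230,190), the round key still in the rack at (334,195), and the drawer open.

>>> play_rows(
  steps=[
    {"ax": 0,"ay": 0,"az": -0.2,"dx": 20,"dy": 5,"dz": 0,"claw": 4},
    {"ax": 0,"ay": 0,"az": 0,"dx": 35,"dy": 9,"dz": 0,"claw": 4},
    {"ax": 0,"ay": 0,"az": 0,"dx": 35,"dy": 9,"dz": 0,"claw": 4},
    {"ax": 0,"ay": 0,"az": 0,"dx": 35,"dy": 9,"dz": 10,"claw": 4},
    {"ax": 0,"ay": 0,"az": 0,"dx": 26,"dy": 5,"dz": 20,"claw": 4},
    {"ax": 0,"ay": 0,"az": 0,"dx": 0,"dy": 0,"dz": 18,"claw": 4},
    {"ax": 0,"ay": 0,"az": 0,"dx": 0,"dy": 0,"dz": 0,"claw": 4},
    {"ax": 0,"ay": 0,"az": 0,"dx": 0,"dy": 0,"dz": 0,"claw": 4},
  ],
)

```text
time_s: 11.85
tcp_pos: [0.4684, -0.3032, 0.1637]
ee_rot: [[-0.146, -0.989, 0.003], [-0.989, 0.146, 0.0], [-0.001, -0.003, -1.0]]
wrist_force: [0.7, -0.8, -0.7]
gripper_width: 0.11
gripper_force: 30.0
```

```bash
python3 -c "
from h import *
to(.465,-.308,.160,-98.8)
c=capture('scene'); np.savez('scene3.npz',**c); a=c['frame'][205:255,145:215]
t=capture('top'); np.savez('top3.npz',**t); b=t['frame'][225:275,325:395]
cv2.imwrite('pics/s3.png',np.vstack([cv2.resize(x,None,fx=7,fy=6,interpolation=2) for x in(a,b)]))"
```

```text
t 11.85 tcp [ 0.4684 -0.3032  0.1637] yaw -98.38 tilt [0.003  0.0001] J [-16.3  19.2 -15.1  -0.1 -55.5   8. ] F [ 0.7 -0.8 -0.7] M [ 0.08 -0.05 -0.02] w 9.6 gf 30.0
 shift mm [5.2 2.7 3.7]
 turn deg [-0.17  0.03  0.42] shift mm after turn [5.2 2.6 3.7]
```

View pics/s3.png

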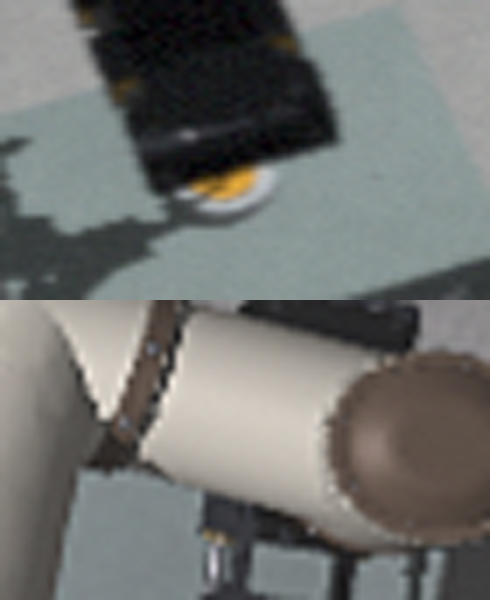

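The scene half (top) shows the near finger's lower edge from (155,195) to (335,145), just above the brass face and hiding the key. In the top view the arm hides the lock. I'll use that finger edge's middle, which lies at tool x = 0, to check the scene camera's bias along the slot.

```bash
python3 - <<'E'
from h import *
c=dict(np.load("scene3.npz"));P,D=cloud(c)
p=np.array([.4684,-.3032,.1637]);R=np.array(sense()["ee_rot"])
for q in((155,195),(335,145),(245,170)):
    u,v=145+q[0]/7-.5,205+q[1]/6-.5
    print(q,np.round(R.T@(onplane(c,D,u,v,.1497)-p)*1000,1))
c0=dict(np.load("scene0.npz"));P,D=cloud(c0)
print(np.round(R.T@(onplane(c0,D,176.4,233.6,.097)-p)*1000,1))
for n in("scene","top"):
    c0=dict(np.load(n+"0.npz"));P,D=cloud(c0)
    f=c0["frame"].astype(int); m=np.zeros(f.shape[:2],np.uint8)
    cy,cx=(234,176) if n=="scene" else (257,360)
    # slot: dark pixels inside the plug
    g=f[cy-4:cy+5,cx-5:cx+6].sum(2); w=np.clip(330-g,0,None); vv,uu=np.mgrid[cy-4:cy+5,cx-5:cx+6]
    sat=(f[cy-4:cy+5,cx-5:cx+6,2]-f[cy-4:cy+5,cx-5:cx+6,0])
    print(n,g.tolist())
    u,v=(w*uu).sum()/w.sum(),(w*vv).sum()/w.sum(); print(u,v,onplane(c0,D,u,v,.097))
E
```

```text
(155, 195) [ 36.1 -36.4  14.2]
(335, 145) [-35.9 -38.1  14.2]
(245, 170) [ -1.  -37.8  14.2]
[ 8.2  1.6 66.7]
scene [[438, 468, 507, 525, 503, 499, 496, 494, 513, 533, 540], [492, 529, 529, 494, 460, 451, 450, 435, 449, 496, 538], [527, 524, 481, 446, 431, 414, 397, 371, 381, 453, 525], [522, 494, 452, 415, 341, 249, 202, 216, 340, 449, 508], [489, 443, 414, 303, 206, 202, 266, 332, 390, 451, 513], [507, 463, 442, 392, 345, 398, 431, 435, 425, 445, 515], [469, 415, 439, 451, 446, 436, 449, 438, 430, 444, 511], [525, 513, 476, 461, 466, 458, 446, 438, 429, 494, 532], [436, 528, 536, 519, 484, 463, 439, 496, 528, 519, 454]]
176.36336336336336 233.51501501501502 [ 0.46596937 -0.3111407   0.097     ]
top [[383, 432, 504, 492, 494, 462, 488, 512, 478, 374, 181], [431, 497, 495, 441, 432, 364, 403, 453, 445, 533, 312], [472, 471, 452, 396, 406, 408, 410, 401, 333, 485, 433], [497, 441, 416, 346, 340, 341, 383, 382, 399, 457, 532], [510, 485, 426, 228, 110, 74, 227, 229, 389, 448, 526], [510, 437, 406, 307, 278, 263, 185, 162, 382, 426, 515], [504, 432, 424, 401, 421, 433, 367, 354, 402, 449, 530], [499, 515, 489, 399, 397, 404, 401, 411, 353, 484, 526], [429, 487, 519, 448, 440, 443, 440, 461, 368, 468, 368]]
360.7827635327635 256.8611111111111 [ 0.46578532 -0.30935038  0.097     ]
```

```bash
cat >> h.py <<'E'
def onplane(c,D,u,v,z):
    o=np.array(c["xyz"]); d=cv2.remap(D.astype(np.float32),np.float32([[u]]),np.float32([[v]]),cv2.INTER_LINEAR)[0,0].astype(float)
    return o+d*(z-o[2])/d[2]
E
python3 - <<'E'
from h import *
c=dict(np.load("scene3.npz"));P,D=cloud(c)
p=np.array([.4684,-.3032,.1637]);R=np.array(sense()["ee_rot"])
for q in((155,195),(335,145)):
    u,v=145+q[0]/7-.5,205+q[1]/6-.5
    print(q,[np.round(R.T@(onplane(c,D,u,v,z)-p)*1000,1).tolist() for z in(.1497,.20,.21)],P[int(v)-3,int(u)])
to(.465,-.308,.16,-98.8)
for n,u,v in(("scene",176.36,233.5),("top",360.78,256.86),("top",360.31,257.4)):
    c0=dict(np.load(n+"0.npz"));P,D=cloud(c0); print(n,onplane(c0,D,u,v,.097))
for n,u,v in(("top",197.15,225.96),):
    c0=dict(np.load(n+"1.npz"));P,D=cloud(c0); print("key",n,onplane(c0,D,u,v,.098))
c0=dict(np.load("scene1.npz"));P,D=cloud(c0); print("key",onplane(c0,D,355.1,179.6,.083))
E
```

```text
(155, 195) [[37.0, -36.0, 14.2], [37.8, -72.5, -35.9], [38.0, -79.8, -45.9]] [ 0.56008359 -0.35473507  0.24921652]
(335, 145) [[-37.1, -37.4, 14.2], [-33.2, -73.9, -35.9], [-32.4, -81.1, -45.9]] [ 0.56749071 -0.2850787   0.24604525]
t 11.95 tcp [ 0.4693 -0.3032  0.1647] yaw -98.34 tilt [ 0.0054 -0.0006] J [-16.3  19.1 -15.1  -0.1 -55.5   8. ] F [ 0.5  0.4 -1.3] M [ 0.08 -0.06 -0.04] w 10.0 gf 30.0
 shift mm [5.4 3.5 4.7]
 turn deg [-0.31  0.01  0.46] shift mm after turn [5.4 3.5 4.7]
scene [ 0.46494297 -0.30946921  0.097     ]
top [ 0.46619614 -0.30860341  0.097     ]
top [ 0.46433965 -0.3069949   0.097     ]
key top [0.56063368 0.25806769 0.098     ]
key [0.56422225 0.25864833 0.083     ]
```

>>> play_rows(
  steps=[
    {"ax": -0.2,"ay": 0,"az": 0.4,"dx": 4.8,"dy": 3,"dz": 0,"claw": 4},
    {"ax": 0,"ay": 0,"az": 0,"dx": 0,"dy": 0,"dz": 6,"claw": 4},
    {"ax": 0,"ay": 0,"az": 0,"dx": 0,"dy": 0,"dz": 4,"claw": 4},
    {"ax": 0,"ay": 0,"az": 0,"dx": 0,"dy": 0,"dz": 0,"claw": 4},
    {"ax": 0,"ay": 0,"az": 0,"dx": 0,"dy": 0,"dz": 0,"claw": 4},
  ],
)

```text
time_s: 12.45
tcp_pos: [0.4646, -0.3078, 0.1532]
ee_rot: [[-0.153, -0.988, -0.0], [-0.988, 0.153, 0.001], [-0.001, 0.001, -1.0]]
wrist_force: [0.5, 0.1, -0.9]
gripper_width: 0.111
gripper_force: 30.0
```

```bash
python3 -c "
from h import *
to(.465,-.3075,.149,-98.8)"
```

```text
t 12.45 tcp [ 0.4646 -0.3078  0.1532] yaw -98.82 tilt [-0.0005  0.0009] J [-16.9  19.8 -15.9  -0.1 -54.3   8.1] F [ 0.5  0.1 -0.9] M [ 0.11 -0.07  0.01] w 9.7 gf 30.0
 shift mm [-0.4 -0.4  4.2]
 turn deg [ 0.03  0.05 -0.02] shift mm after turn [-0.4 -0.3  4.2]
```

>>> play_rows(
  steps=[
    {"ax": 0,"ay": 0,"az": 0,"dx": 0,"dy": 0,"dz": 2,"claw": 4},
    {"ax": 0,"ay": 0,"az": 0,"dx": 0,"dy": 0,"dz": 2,"claw": 4},
    {"ax": 0,"ay": 0,"az": 0,"dx": 0,"dy": 0,"dz": 2,"claw": 4},
    {"ax": 0,"ay": 0,"az": 0,"dx": 0,"dy": 0,"dz": 2,"claw": 4},
    {"ax": 0,"ay": 0,"az": 0,"dx": 0,"dy": 0,"dz": 0,"claw": 4},
  ],
)

```text
time_s: 12.95
tcp_pos: [0.4646, -0.3081, 0.1453]
ee_rot: [[-0.153, -0.988, -0.0], [-0.988, 0.153, 0.0], [-0.0, 0.0, -1.0]]
wrist_force: [-0.9, -0.9, -0.9]
gripper_width: 0.115
gripper_force: 30.0
```

>>> play_rows(
  steps=[
    {"ax": 0,"ay": 0,"az": 0,"dx": 0,"dy": 0,"dz": 2,"claw": 4},
    {"ax": 0,"ay": 0,"az": 0,"dx": 0,"dy": 0,"dz": 2,"claw": 4},
    {"ax": 0,"ay": 0,"az": 0,"dx": 0,"dy": 0,"dz": 0,"claw": 4},
  ],
)

```text
time_s: 13.25
tcp_pos: [0.4643, -0.3087, 0.142]
ee_rot: [[-0.153, -0.988, -0.001], [-0.988, 0.153, -0.001], [0.001, 0.001, -1.0]]
wrist_force: [-3.2, -3.7, 2.1]
gripper_width: 0.113
gripper_force: 30.0
```

>>> play_rows(
  steps=[
    {"ax": 0,"ay": 0,"az": 0,"dx": 0.7,"dy": 0.5,"dz": 0,"claw": 4},
    {"ax": 0,"ay": 0,"az": 0,"dx": 0,"dy": 0,"dz": 1,"claw": 4},
    {"ax": 0,"ay": 0,"az": 0,"dx": 0,"dy": 0,"dz": 1,"claw": 4},
    {"ax": 0,"ay": 0,"az": 0,"dx": 0,"dy": 0,"dz": 0,"claw": 4},
  ],
)

```text
time_s: 13.65
tcp_pos: [0.464, -0.3091, 0.1396]
ee_rot: [[-0.153, -0.988, -0.0], [-0.988, 0.153, -0.0], [0.0, 0.0, -1.0]]
wrist_force: [-2.3, -5.5, 3.3]
gripper_width: 0.116
gripper_force: 30.0
```

```bash
python3 -c "
from h import *
to(.465,-.3075,.121,-98.8)"
```

```text
t 13.65 tcp [ 0.464  -0.3091  0.1396] yaw -98.81 tilt [-0.0001 -0.0002] J [-17.   20.7 -16.8   0.  -52.5   8.2] F [-2.3 -5.5  3.3] M [-1.5   0.8  -0.01] w 10.1 gf 30.0
 shift mm [-1.7 -0.7 18.6]
 turn deg [ 0.   -0.01 -0.01] shift mm after turn [-1.7 -0.7 18.6]
```

>>> play_rows(
  steps=[
    {"ax": 0,"ay": 0,"az": 0,"dx": 0.8,"dy": 0.4,"dz": 0,"claw": 4},
    {"ax": 0,"ay": 0,"az": 1.5,"dx": 0,"dy": 0,"dz": 1,"claw": 4},
    {"ax": 0,"ay": 0,"az": -3,"dx": 0,"dy": 0,"dz": 1,"claw": 4},
    {"ax": 0,"ay": 0,"az": 3,"dx": 0,"dy": 0,"dz": 1,"claw": 4},
    {"ax": 0,"ay": 0,"az": -1.5,"dx": 0,"dy": 0,"dz": 0,"claw": 4},
  ],
)

```text
time_s: 14.15
tcp_pos: [0.4633, -0.3093, 0.137]
ee_rot: [[-0.154, -0.988, -0.0], [-0.988, 0.154, 0.0], [-0.0, 0.0, -1.0]]
wrist_force: [-2.8, -1.7, 6.9]
gripper_width: 0.116
gripper_force: 30.0
```

```bash
python3 -c "
from h import *
to(.465,-.3075,.121,-98.8)"
```

```text
t 14.15 tcp [ 0.4633 -0.3093  0.137 ] yaw -98.87 tilt [-0.0004  0.0004] J [-17.1  20.8 -17.   -0.  -52.1   8.2] F [-2.8 -1.7  6.9] M [-0.79  0.96  0.02] w 10.1 gf 30.0
 shift mm [-2.1 -1.4 16. ]
 turn deg [ 0.03  0.02 -0.07] shift mm after turn [-2.1 -1.4 16. ]
```

>>> play_rows(
  steps=[
    {"ax": 0,"ay": 0,"az": 2,"dx": 0.3,"dy": 0.7,"dz": 1,"claw": 4},
    {"ax": 0,"ay": 0,"az": -4,"dx": 0,"dy": 0,"dz": 1,"claw": 4},
    {"ax": 0,"ay": 0,"az": 4,"dx": 0,"dy": 0,"dz": 1,"claw": 4},
    {"ax": 0,"ay": 0,"az": -4,"dx": 0,"dy": 0,"dz": 1,"claw": 4},
    {"ax": 0,"ay": 0,"az": 4,"dx": 0,"dy": 0,"dz": 1,"claw": 4},
    {"ax": 0,"ay": 0,"az": -2,"dx": 0,"dy": 0,"dz": 0,"claw": 4},
  ],
)

```text
time_s: 14.75
tcp_pos: [0.4633, -0.3095, 0.1323]
ee_rot: [[-0.154, -0.988, 0.002], [-0.988, 0.154, 0.0], [-0.001, -0.002, -1.0]]
wrist_force: [-0.7, -1.7, 7.1]
gripper_width: 0.11
gripper_force: 30.0
```

```bash
python3 -c "
from h import *
to(.465,-.3075,.121,-98.8)"
```

```text
t 14.75 tcp [ 0.4633 -0.3095  0.1323] yaw -98.88 tilt [0.0018 0.0003] J [-17.1  21.1 -17.4  -0.1 -51.4   8.3] F [-0.7 -1.7  7.1] M [-0.44  0.45 -0.02] w 9.6 gf 30.0
 shift mm [-2.2 -1.3 11.3]
 turn deg [-0.1   0.03 -0.08] shift mm after turn [-2.2 -1.3 11.3]
```

Going well; continue down about 9 mm with rocking.

>>> play_rows(
  steps=[
    {"ax": 0,"ay": 0,"az": 2,"dx": 0.3,"dy": 0.2,"dz": 1,"claw": 4},
    {"ax": 0,"ay": 0,"az": -4,"dx": 0,"dy": 0,"dz": 1,"claw": 4},
    {"ax": 0,"ay": 0,"az": 4,"dx": 0,"dy": 0,"dz": 1,"claw": 4},
    {"ax": 0,"ay": 0,"az": -4,"dx": 0,"dy": 0,"dz": 1,"claw": 4},
    {"ax": 0,"ay": 0,"az": 4,"dx": 0,"dy": 0,"dz": 1,"claw": 4},
    {"ax": 0,"ay": 0,"az": -4,"dx": 0,"dy": 0,"dz": 1,"claw": 4},
    {"ax": 0,"ay": 0,"az": 4,"dx": 0,"dy": 0,"dz": 1,"claw": 4},
    {"ax": 0,"ay": 0,"az": -2,"dx": 0,"dy": 0,"dz": 1,"claw": 4},
    {"ax": 0,"ay": 0,"az": 0,"dx": 0,"dy": 0,"dz": 0,"claw": 4},
  ],
)

```text
time_s: 15.65
tcp_pos: [0.4632, -0.3097, 0.1251]
ee_rot: [[-0.153, -0.988, 0.002], [-0.988, 0.153, -0.0], [-0.0, -0.002, -1.0]]
wrist_force: [-2.4, -0.6, 10.8]
gripper_width: 0.111
gripper_force: 30.0
```

```bash
python3 -c "
from h import *
to(.465,-.3075,.121,-98.8)"
```

```text
t 15.65 tcp [ 0.4632 -0.3097  0.1251] yaw -98.8 tilt [ 0.0017 -0.    ] J [-17.1  21.6 -17.9  -0.  -50.4   8.3] F [-2.4 -0.6 10.8] M [0.03 0.93 0.06] w 9.7 gf 30.0
 shift mm [-2.4 -1.4  4.1]
 turn deg [-0.09  0.01  0.  ] shift mm after turn [-2.4 -1.4  4.1]
```

>>> play_rows(
  steps=[
    {"ax": 0,"ay": 0,"az": 2,"dx": 0,"dy": 0.4,"dz": 1,"claw": 4},
    {"ax": 0,"ay": 0,"az": -4,"dx": 0,"dy": 0,"dz": 1,"claw": 4},
    {"ax": 0,"ay": 0,"az": 4,"dx": 0,"dy": 0,"dz": 1,"claw": 4},
    {"ax": 0,"ay": 0,"az": -4,"dx": 0,"dy": 0,"dz": 0.7,"claw": 4},
    {"ax": 0,"ay": 0,"az": 2,"dx": 0,"dy": 0,"dz": 0,"claw": 4},
    {"ax": 0,"ay": 0,"az": 0,"dx": 0,"dy": 0,"dz": 0,"claw": 4},
  ],
)

```text
time_s: 16.25
tcp_pos: [0.4632, -0.3096, 0.1212]
ee_rot: [[-0.154, -0.988, 0.002], [-0.988, 0.154, 0.0], [-0.0, -0.002, -1.0]]
wrist_force: [-2.3, -0.6, 8.7]
gripper_width: 0.113
gripper_force: 30.0
```

```bash
python3 -c "
from h import *
to(.465,-.3075,.121,-98.8)"
```

```text
t 16.25 tcp [ 0.4632 -0.3096  0.1212] yaw -98.86 tilt [0.0024 0.    ] J [-17.1  21.8 -18.2  -0.1 -49.9   8.3] F [-2.3 -0.6  8.7] M [-0.15  0.67  0.04] w 9.9 gf 30.0
 shift mm [-2.3 -1.5  0.2]
 turn deg [-0.14  0.02 -0.06] shift mm after turn [-2.3 -1.5  0.2]
```

>>> play_rows(
  steps=[
    {"ax": 0,"ay": 0,"az": 2,"dx": 0,"dy": 0.3,"dz": 0.7,"claw": 4},
    {"ax": 0,"ay": 0,"az": -4,"dx": 0,"dy": 0,"dz": 0.7,"claw": 4},
    {"ax": 0,"ay": 0,"az": 2,"dx": 0,"dy": 0,"dz": 0.6,"claw": 4},
    {"ax": 0,"ay": 0,"az": 0,"dx": 0,"dy": 0,"dz": 0,"claw": 4},
  ],
)

```text
time_s: 16.65
tcp_pos: [0.4632, -0.3097, 0.1211]
ee_rot: [[-0.153, -0.988, 0.003], [-0.988, 0.153, -0.001], [0.0, -0.003, -1.0]]
wrist_force: [-4.4, 1.1, 19.9]
gripper_width: 0.109
gripper_force: 30.0
```

```bash
python3 -c "
from h import *
to(.465,-.3075,.121,-98.8)"
```

```text
t 16.65 tcp [ 0.4632 -0.3097  0.1211] yaw -98.81 tilt [ 0.0033 -0.001 ] J [-17.1  21.8 -18.2  -0.  -49.7   8.3] F [-4.4  1.1 19.9] M [0.66 1.33 0.03] w 9.5 gf 30.0
 shift mm [-2.5 -1.4  0.1]
 turn deg [-0.19 -0.03 -0.01] shift mm after turn [-2.5 -1.4  0.1]
```

>>> play_rows(
  steps=[
    {"ax": 0,"ay": 0,"az": 0,"dx": 0,"dy": 0.5,"dz": -1,"claw": 4},
    {"ax": 0,"ay": 0,"az": 5,"dx": 0,"dy": 0,"dz": 0,"claw": 4},
    {"ax": 0,"ay": 0,"az": 7,"dx": 0,"dy": 0,"dz": 0,"claw": 4},
    {"ax": 0,"ay": 0,"az": 7,"dx": 0,"dy": 0,"dz": 0,"claw": 4},
    {"ax": 0,"ay": 0,"az": 7,"dx": 0,"dy": 0,"dz": 0,"claw": 4},
    {"ax": 0,"ay": 0,"az": 7,"dx": 0,"dy": 0,"dz": 0,"claw": 4},
    {"ax": 0,"ay": 0,"az": 7,"dx": 0,"dy": 0,"dz": 0,"claw": 4},
    {"ax": 0,"ay": 0,"az": 0,"dx": 0,"dy": 0,"dz": 0,"claw": 4},
  ],
)

```text
time_s: 17.45
tcp_pos: [0.4615, -0.3089, 0.1211]
ee_rot: [[-0.754, -0.657, 0.0], [-0.657, 0.754, 0.001], [-0.001, 0.0, -1.0]]
wrist_force: [-4.1, 2.8, 16.6]
gripper_width: 0.117
gripper_force: 30.0
```

```bash
python3 -c "
from h import *
to(.4632,-.3097,.121,171.2)"
```

```text
t 17.45 tcp [ 0.4615 -0.3089  0.1211] yaw -138.93 tilt [0.0005 0.0008] J [-17.1  21.7 -18.3  -0.1 -49.9 -31.8] F [-4.1  2.8 16.6] M [1.03 1.55 0.07] w 10.2 gf 30.0
 shift mm [-0.8 -1.7  0.1]
 turn deg [4.000e-02 4.000e-02 4.987e+01] shift mm after turn [-1.8 -0.5  0.1]
```

>>> play_rows(
  steps=[
    {"ax": 0,"ay": 0,"az": 0,"dx": 0.2,"dy": 0.7,"dz": -0.3,"claw": 4},
    {"ax": 0,"ay": 0,"az": 7,"dx": 0,"dy": 0.3,"dz": 0,"claw": 4},
    {"ax": 0,"ay": 0,"az": 7,"dx": 0,"dy": 0.3,"dz": 0,"claw": 4},
    {"ax": 0,"ay": 0,"az": 7,"dx": 0,"dy": 0.3,"dz": 0,"claw": 4},
    {"ax": 0,"ay": 0,"az": 7,"dx": 0,"dy": 0.3,"dz": 0,"claw": 4},
    {"ax": 0,"ay": 0,"az": 7,"dx": 0,"dy": 0.3,"dz": 0,"claw": 4},
    {"ax": 0,"ay": 0,"az": 7,"dx": 0,"dy": 0.3,"dz": 0,"claw": 4},
    {"ax": 0,"ay": 0,"az": 6,"dx": 0,"dy": 0.3,"dz": 0,"claw": 4},
    {"ax": 0,"ay": 0,"az": 0,"dx": 0,"dy": 0,"dz": 0,"claw": 4},
  ],
)

```text
time_s: 18.35
tcp_pos: [0.4606, -0.3065, 0.1211]
ee_rot: [[-0.993, 0.12, 0.001], [0.12, 0.993, 0.001], [-0.001, 0.001, -1.0]]
wrist_force: [-4.0, 3.3, 13.7]
gripper_width: 0.115
gripper_force: 30.0
```

```bash
python3 -c "
from h import *
to(.4632,-.3097,.121,171.2)"
```

```text
t 18.35 tcp [ 0.4606 -0.3065  0.1211] yaw 173.1 tilt [0.0014 0.0008] J [-16.9  21.5 -18.7  -0.1 -49.7 -80. ] F [-4.   3.3 13.7] M [0.94 1.06 0.06] w 10.0 gf 30.0
 shift mm [-3.  -2.8  0.1]
 turn deg [0.06 0.07 1.9 ] shift mm after turn [-3.  -2.7  0.1]
```

>>> play_rows(
  steps=[
    {"ax": 0,"ay": 0,"az": 4,"dx": -0.2,"dy": 0.6,"dz": 0,"claw": 4},
    {"ax": 0,"ay": 0,"az": 4,"dx": 0,"dy": 0.3,"dz": 0,"claw": 4},
    {"ax": 0,"ay": 0,"az": 0,"dx": 0,"dy": 0,"dz": 0,"claw": 4},
    {"ax": 0,"ay": 0,"az": 0,"dx": 0,"dy": 0,"dz": 0,"claw": 4},
  ],
)

```text
time_s: 18.75
tcp_pos: [0.4608, -0.3059, 0.1211]
ee_rot: [[-0.967, 0.255, 0.001], [0.255, 0.967, 0.0], [-0.001, 0.001, -1.0]]
wrist_force: [-4.3, 1.8, 15.6]
gripper_width: 0.114
gripper_force: 30.0
```

```bash
python3 -c "
from h import *
to(.4632,-.3097,.121,171.2)"
```

```text
t 18.75 tcp [ 0.4608 -0.3059  0.1211] yaw 165.22 tilt [0.001  0.0004] J [-16.8  21.5 -18.7  -0.1 -49.7 -87.9] F [-4.3  1.8 15.6] M [0.56 1.16 0.21] w 9.9 gf 30.0
 shift mm [-3.3 -3.   0.1]
 turn deg [ 0.04  0.05 -5.98] shift mm after turn [-3.  -3.4  0.1]
```

```bash
python3 -c "
from h import *
c=capture('scene'); cv2.imwrite('pics/s4.png',c['frame'])
to(.4632,-.3097,.121,171.2)"
```

```text
t 18.8 tcp [ 0.4607 -0.3059  0.1211] yaw 165.22 tilt [0.0009 0.0005] J [-16.8  21.5 -18.7  -0.1 -49.7 -87.9] F [-4.   1.9 15.1] M [0.59 1.12 0.2 ] w 9.8 gf 30.0
 shift mm [-3.4 -3.1  0.1]
 turn deg [ 0.04  0.05 -5.98] shift mm after turn [-3.  -3.4  0.1]
```

View pics/s4.png

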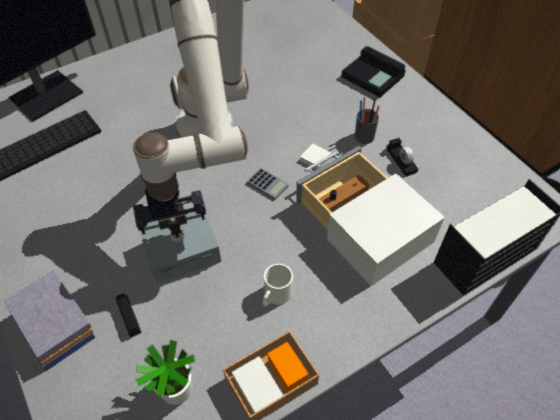

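The picture shows the gripper turned over the lock at (175,225), the drawer open at (345,190), and the mug, stapler, calculator and other things where they were. The force (15 N down) and moment (0.2 N m) are holding steady.

```bash
python3 -c "
from station import *
print(finish_job())"
```

```text
the job is handed in; nothing more can be done
None
```

I handed the job in with the drawer pulled to its stop, the flat key fully home, and the key turned a quarter turn clockwise to the stop and still gripped there; no verdict came back.

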